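Click the wing key onto a vacuum valve and shut it

ROBOT

A 7-joint arm with a two-finger parallel gripper is mounted at the origin on the work surface. World frame = base frame: x ahead of the robot, y to its left, z up, the work surface at z = 0. Lengths are in m, angles in degrees, forces in N, time in s.
With the tool pointing down it reaches from about 0.425 to 0.875 m from the base axis. Payload 4.7 kg.
Tool frame: the origin (TCP) lies at the very end of the fingers, on their centre line; the grasp point (between the pads) lies 19 mm behind it (env.grip_point_offset is the distance from the TCP to the grasp point, in m); z points along the fingers, y is the line along which they close (so a half turn about z gives the same grasp; the last joint's range is limited). The gripper opens to 87 mm and grips with 3 to 60 N. Pads are 19 mm wide; open, the fingers measure 117 mm over their backs; the gripper's body (75 mm by 190 mm) begins 51 mm behind the grasp point.
Start: joints at [70.25, 18.392, -4.016, 83.108, 1.295, 78.541, -3.26], TCP at [0.228, -0.609, 0.223] pointing down, gripper open.
Joint ranges: [-163.93, 163.93], [-17.29, 119.83], [-79.2, 71.16], [3.27, 140.29], [-89.18, 269.18], [5.43, 117.66], [-154.24, 154.24]. Speed limits (degrees/s): [147.25, 147.25, 180, 180, 180, 180, 180].

INTERFACE

Orientations are given as [roll, pitch, yaw] about the fixed x, y, z axes, in that order (R = Rz(yaw) Ry(pitch) Rx(roll)).
In Python, from cell import env gives the robot as it stands.
- The arm moves only by the tool jog_arm, never from a script. Its argument "motion" is a list of rows, each an object of numbers: "x", "y", "z": the shift along the tool's x, y, z in cm; "ax", "ay", "az": the turn, a rotation vector about the tool's x, y, z in degrees. In form: [{"x": .., "y": .., "z": .., "ax": .., "ay": .., "az": ..}, ...]. A call has exactly 5 rows; each row shifts and turns the commanded pose from where the row before left it, along the tool's axes as they then stand; what a row does not reach is not made up. A row lasts 1/10 s, in which the tool goes at most 50 mm and 8.59 degrees, less where a joint would pass 70% of its speed; a pose out of reach is approached as far as the arm can. A call is refused whole if a number of a shift passes 5 or a number of a turn 8.59, either way. A call with a gripper value outside its range is refused whole. "claw" is the gripper command: -1 is shut, 1 is fully open, values between are in proportion, set as the call begins (left out, the last holds). The fingers move at their own pace and stop on an object; "squeeze" is the grip in N (left out, the last holds). Time passes only in rows, so rows that do not move let the fingers close, or fill a call up. It gives the time, the measured TCP pose, the force, the opening and the grip force at its end, in the units of the state.
- env.get_obs(): the state, without advancing time (a new reading comes with each control period).
- env.read_camera(name): name is "scene" or "top" or "wrist"; returns the picture (400x640x3 uint8, red, green, blue); there is no depth.
- env.camera_params(name): a dict with "fx", "fy", "cx", "cy" (pixels), "extrinsics" (4x4, takes a point from world to camera coordinates). Camera axes: x right, y up, looking along -z (the intrinsics and any distortion apply to the point x, -y, -z); pixel columns grow to the right and rows downward; lengths in m; the calibration is good to about 2 mm. The wrist camera is an equidistant fisheye: a pixel r from the principal point sees the ray r / f radians off the axis. A picture is of the moment at which its call begins: read the wrist's pose just before it. camera_params takes no time and is no camera call; for the wrist camera it gives the pose at the moment of the call.
- env.sign_off(): hands the job in; it is judged then, once.
The state is a dict: "time_s": time; "qpos": joint angles; "joint_velocities": joint speeds; "effort": joint torques, N m; "tool_pos": TCP position; "tool_rot": TCP orientation; "force": force on the tool from outside, world axes, zero at the start; "wrist_torque": the same for the moment, N m; "grip_width": finger opening in m; "grasp_force": force on a finger pad.
Only numpy, scipy, OpenCV 4.12 (cv2) and the standard library are available. Lean on these libraries where they do the work, as an engineer would, in place of code of your own. Each camera call takes 0.05 s, during which the arm holds its last target. There are 200 camera calls.

TASK

Shut the vacuum valve: put the steel wing key on its square drive and press it down until the spring ball clicks and the rim sits on the collar, gently, because the stem is sprung and must not be rammed to the bottom. Then turn the key clockwise, seen from above, until the valve reaches its stop, let go, and leave the key fully on with the stem sprung back up. Do not disturb the round knob, the lens mount or the screwdriver.

Things in the scene. Friction and masses are not known exactly. Their poses are not given: they have to be found in the camera images.
- key_mid (a point): Centre, half-way up, of the loose steel wing key (68 mm tall, 250 g, stands mouth down, z up). Below: eight-sided socket barrel 26 mm across, 32 mm high. Above: flat wing to grip, 14 mm thick (along x), 44 mm long (along y), 36 mm high. The rim is 34 mm below this point.
- key_rim (a point): Centre of the wing key's mouth, at its bottom rim; axes as key_mid. The square hole is 14 mm wide (sides along x and y), 20 mm deep, with a 1 mm lead-in. A groove inside, its middle 6 mm above the rim, takes the ball on any side: the key fits in four quarter turns.
- drive_shoulder (a point): On the valve's axis, on top of the round 32 mm collar where the key's rim must sit; z up, x along the collar's pointer bar; at rest 100 mm above the table, sinks with the stem. From the collar a steel square 13 mm wide stands up 18 mm, its top 2 mm tapered. The square's sides may be turned up to 0.6 rad either way from this x: see or feel it. Key fully on: key_mid is 34 mm above.
- drive_top (a point): Centre of the square's top, 18 mm above the collar (axes those of the collar). A 7 mm spring ball stands 2.2 mm out of one flat of the square, 6 mm above the collar. Once over the square, the key slides freely about 9 mm, then the ball resists with 8 to 15 N (least when well centred) until it clicks into the key's groove and holds the key on.
- valve: The fixed valve, an aluminium block 90 x 90 x 50 mm with a round bonnet 46 mm wide up to 72 mm, an upright stop pin on its +x side (top at 104 mm) and a pipe stub on its -x side. Origin: centre of its underside, straight below the drive; its x is the drive's x when the valve is shut.
- drive (a joint): Turn of the collar in rad: 0 = valve shut, pointer bar against the stop pin (hard stop); grows anticlockwise seen from above, to 1.2. It starts between 0.55 and 1.0 (open). Stiff, about 0.2 N m; stays where it is left. A slip clutch (0.45 N m) joins the square to the collar: they turn together until the stop, beyond it the square slips.
- stem (a joint): How far the stem, with collar and drive, is pressed down, in m: 0 at rest, 0.020 at the bottom. It gives from about 3 N on and sinks 1 mm for every 0.9 N (7 N: 4 mm, 12 N: 10 mm), and springs back when let go. Beyond 0.0175 (about 19 N) counts as rammed.
- knob: Bystander: a loose round steel knob, 50 mm tall, 36 mm wide at the top and 24 mm at the foot; origin at the centre of its underside. It and the key may stand in each other's place.
- lens_mount: Bystander: a loose lens holder on a post, 114 mm tall, foot 60 mm wide; origin at the centre of its underside.
- driver: Bystander: a loose screwdriver with a black handle, 180 mm long, lying on the table; origin under its middle.
Not all that is in view belongs to the job. Several things have the shape of the valve; the one meant has the colours described above.

How it is judged:
By the outcome, as a careful person would: the job done as asked, in the order asked, and still so for the second after the job is handed in, with the robot touching nothing.
It also fails if it takes over 67 s, if anything falls off the work surface, if the arm or the gripper's body presses on something with over 40 N, if the wrist force passes 120 N, or if a joint passes its speed limit or range.

## Working session

There is one attempt and no reset: what is moved stays moved. The work goes in short steps, Python scripts to look and compute and a tool call to move; the robot and the scene stay as the last step left them, time stands still between calls to the robot, and variables do not carry over. Pictures are saved under pics/ and viewed, at most 10 in all, crops included, and the job is handed in when it is done.

Besides the shell and the picture viewer there is one more tool, called after ">>>" by a JSON object that holds its "name" and its "arguments", one argument or row to a line. jog_arm: Moves the arm, as the interface text tells. Its arguments: {"type":"object","properties":{"motion":{"type":"array"},"claw":{"type":"number"},"squeeze":{"type":"number"}},"required":["motion"]}

```bash
mkdir -p pics; ls
python3 - <<'E'
from cell import env
import cv2,numpy as np
o=env.get_obs();print({k:np.round(v,3).tolist() for k,v in o.items()}, env.grip_point_offset)
a=env.read_camera("scene");b=env.read_camera("top")
cv2.imwrite("pics/scene0.png",a[:,:,::-1]);cv2.imwrite("pics/top0.png",b[:,:,::-1])
for n in("scene","top","wrist"):print(n,{k:np.round(v,4).tolist() if not isinstance(v,str) else v for k,v in env.camera_params(n).items()})
E
```

```text
pics
{'time_s': 0.0, 'qpos': [70.25, 18.438, -4.014, 83.175, 1.296, 78.541, -3.26], 'joint_velocities': [-0.036, 0.02, 0.01, -0.029, -0.089, 0.01, -0.076], 'effort': [0.0, -49.128, -0.403, -31.253, -0.064, 0.044, 0.0], 'tool_pos': [0.228, -0.608, 0.221], 'tool_rot': [-179.891, 0.008, 20.559], 'force': [0.162, 0.684, 0.243], 'wrist_torque': [0.02, 0.011, -0.012], 'grasp_force': 0.0, 'grip_width': 0.087} 0.0187
scene {'fx': 366.9795, 'fy': 366.9795, 'cx': 321.8466, 'cy': 199.9367, 'extrinsics': [[-0.873, 0.4873, 0.0222, 0.5584], [-0.3018, -0.5753, 0.7602, 0.107], [0.3832, 0.657, 0.6493, -1.1446], [0.0, 0.0, 0.0, 1.0]]}
top {'fx': 503.7824, 'fy': 503.7824, 'cx': 319.1024, 'cy': 198.1618, 'extrinsics': [[0.0084, -0.9998, -0.0162, -0.0188], [0.9942, 0.0066, 0.1073, -0.6134], [-0.1071, -0.017, 0.9941, -1.2891], [0.0, 0.0, 0.0, 1.0]]}
wrist {'fx': 309.7069, 'fy': 309.7069, 'cx': 325.7047, 'cy': 200.1114, 'extrinsics': [[0.3509, -0.9364, -0.0011, -0.6496], [0.8937, 0.3352, -0.2983, 0.0365], [0.2797, 0.1037, 0.9545, -0.3908], [0.0, 0.0, 0.0, 1.0]]}
```

View pics/scene0.png

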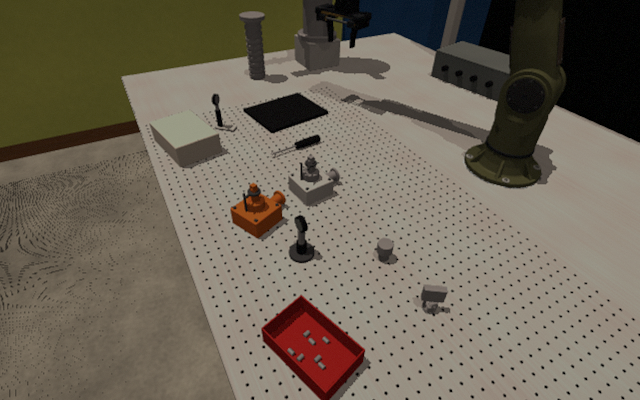

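View pics/top0.png

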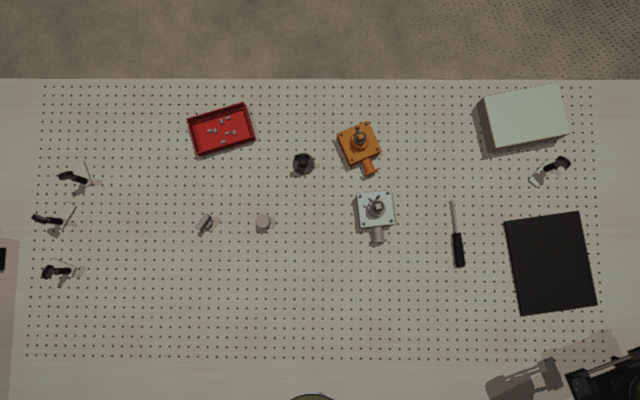

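The scene and top views show two valve shapes: an orange one at top (360,140) / scene (258,210), and an aluminium-grey one at top (377,208) / scene (312,180). Only the grey one matches the description. The winged part at top (207,222) / scene (433,297) is the key. The knob is at (263,222) / scene (385,250), and the lens mount is at (303,162). I'll confirm with an enlarged crop.

```bash
cat > h.py <<'E'
from cell import env
import cv2,numpy as np
def ray(n,u,v,P=None):
    P=P or env.camera_params(n);E=np.array(P["extrinsics"]);R,t=E[:3,:3],E[:3,3]
    x=(u-P["cx"])/P["fx"];y=(v-P["cy"])/P["fy"]
    if n=="wrist":
        r=np.hypot(x,y);s=np.sin(r)/r if r>1e-9 else 1;d=np.array([x*s,-y*s,-np.cos(r)])
    else:d=np.array([x,-y,-1.])
    return -R.T@t,R.T@d
def onz(n,u,v,z,P=None):
    c,d=ray(n,u,v,P);return c+d*(z-c[2])/d[2]
def two(a,b):
    A=np.zeros((3,3));B=np.zeros(3)
    for c,d in(a,b):
        d=d/np.linalg.norm(d);M=np.eye(3)-np.outer(d,d);A+=M;B+=M@c
    return np.linalg.solve(A,B)
def proj(n,p,P=None):
    P=P or env.camera_params(n);E=np.array(P["extrinsics"]);q=E[:3,:3]@p+E[:3,3]
    x,y,z=q[0],-q[1],-q[2]
    k=1/z if n!="wrist" else np.arctan2(np.hypot(x,y),z)/np.hypot(x,y)
    return P["cx"]+P["fx"]*x*k,P["cy"]+P["fy"]*y*k
E
python3 - <<'E'
from h import *
a=cv2.imread("pics/scene0.png");b=cv2.imread("pics/top0.png")
def c(i,u,v,w=33,s=(400,300)):return cv2.resize(i[v-int(w*.75):v+int(w*.75),u-w:u+w],s,interpolation=cv2.INTER_CUBIC)
cv2.imwrite("pics/crop0.png",np.vstack([np.hstack([c(b,207,222),c(b,377,212)]),np.hstack([c(a,433,297),c(a,312,180)])]))
print("key",onz("top",207,221,.068),two(ray("top",207,221),ray("scene",433,294)))
print("valve",onz("top",376,207,.118),onz("top",377,209,.05))
print("knob",onz("top",263,221,.05),"lens",onz("top",303,160,.1),"orange",onz("top",360,140,.118),"driver",onz("top",456,235,0))
E
```

```text
key [0.54928148 0.27064417 0.068     ] [0.54884889 0.27830563 0.04497313]
valve [ 0.5835668  -0.15497288  0.118     ] [ 0.58458311 -0.1640734   0.05      ]
knob [0.5514401  0.12985244 0.05      ] lens [0.70245144 0.0258927  0.1       ] orange [ 0.75021377 -0.11595615  0.118     ] driver [ 0.52106865 -0.37823324  0.        ]
```

View pics/crop0.png

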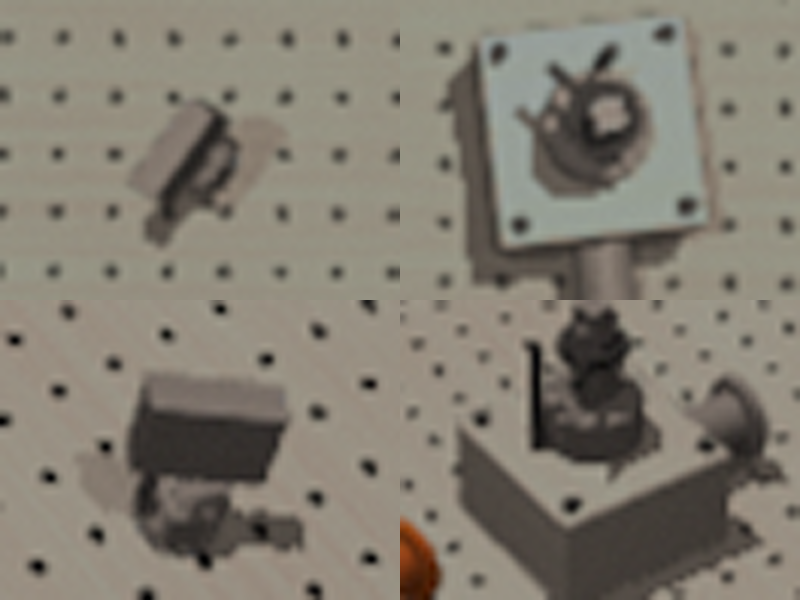

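The crop confirms it: the silver valve at top (376,208), with block, pin and pipe stub, is the one meant. The key's wing is at (207,221), with its long axis at about -38° in world. I'll look at the valve from near on the way to the key.

```bash
cat >> h.py <<'E'
from scipy.spatial.transform import Rotation as Ro
def plan(pos,yaw,n,cur=None):
    o=env.get_obs();p=np.array(o["tool_pos"]);R=Ro.from_euler("xyz",o["tool_rot"],degrees=True)
    T=Ro.from_euler("xyz",[180,0,yaw],degrees=True);w=(R.inv()*T).as_rotvec(degrees=True)/n
    d=(np.array(pos)-p)/n*100
    for i in range(n):
        s=R.inv().apply(d);print(",".join('{"x":%.2f,"y":%.2f,"z":%.2f,"ax":%.2f,"ay":%.2f,"az":%.2f}'%(*s,*w)).replace(",","") if 0 else '{"x":%.2f,"y":%.2f,"z":%.2f,"ax":%.2f,"ay":%.2f,"az":%.2f},'%(*s,*w))
        R=R*Ro.from_rotvec(w,degrees=True)
E
python3 -c "
from h import *
plan([.56,-.24,.16],75,15)"
```

```text
{"x":2.93,"y":-1.52,"z":0.41,"ax":-0.01,"ay":-0.00,"az":-3.63},
{"x":3.02,"y":-1.33,"z":0.41,"ax":-0.01,"ay":-0.00,"az":-3.63},
{"x":3.10,"y":-1.14,"z":0.41,"ax":-0.01,"ay":-0.00,"az":-3.63},
{"x":3.17,"y":-0.94,"z":0.41,"ax":-0.01,"ay":-0.00,"az":-3.63},
{"x":3.22,"y":-0.74,"z":0.41,"ax":-0.01,"ay":-0.00,"az":-3.63},
{"x":3.26,"y":-0.53,"z":0.41,"ax":-0.01,"ay":-0.00,"az":-3.63},
{"x":3.29,"y":-0.32,"z":0.41,"ax":-0.01,"ay":-0.00,"az":-3.63},
{"x":3.30,"y":-0.11,"z":0.41,"ax":-0.01,"ay":-0.00,"az":-3.63},
{"x":3.30,"y":0.09,"z":0.41,"ax":-0.01,"ay":-0.00,"az":-3.63},
{"x":3.29,"y":0.30,"z":0.41,"ax":-0.01,"ay":-0.00,"az":-3.63},
{"x":3.26,"y":0.51,"z":0.41,"ax":-0.01,"ay":-0.00,"az":-3.63},
{"x":3.23,"y":0.72,"z":0.41,"ax":-0.01,"ay":-0.00,"az":-3.63},
{"x":3.17,"y":0.92,"z":0.41,"ax":-0.01,"ay":-0.00,"az":-3.63},
{"x":3.11,"y":1.12,"z":0.41,"ax":-0.01,"ay":-0.00,"az":-3.63},
{"x":3.03,"y":1.31,"z":0.41,"ax":-0.01,"ay":-0.00,"az":-3.63},
```

>>> {"name": "jog_arm", "arguments": {
  "motion": [
    {"x": 2.9,"y": -1.5,"z": 0.4,"az": -3.6},
    {"x": 3.0,"y": -1.3,"z": 0.4,"az": -3.6},
    {"x": 3.1,"y": -1.1,"z": 0.4,"az": -3.6},
    {"x": 3.2,"y": -0.9,"z": 0.4,"az": -3.6},
    {"x": 3.2,"y": -0.7,"z": 0.4,"az": -3.6}
  ]
}}

```text
$.motion[0]: bad value
```

>>> {"name": "jog_arm", "arguments": {
  "motion": [
    {"x": 3.3,"y": -0.5,"z": 0.4,"az": -3.6},
    {"x": 3.3,"y": -0.3,"z": 0.4,"az": -3.6},
    {"x": 3.3,"y": -0.1,"z": 0.4,"az": -3.6},
    {"x": 3.3,"y": 0.1,"z": 0.4,"az": -3.6},
    {"x": 3.3,"y": 0.3,"z": 0.4,"az": -3.6}
  ]
}}

```text
$.motion[0]: bad value
```

>>> {"name": "jog_arm", "arguments": {
  "motion": [
    {"x": 3.3,"y": 0.5,"z": 0.4,"az": -3.6},
    {"x": 3.2,"y": 0.7,"z": 0.4,"az": -3.6},
    {"x": 3.2,"y": 0.9,"z": 0.4,"az": -3.6},
    {"x": 3.1,"y": 1.1,"z": 0.4,"az": -3.6},
    {"x": 3.0,"y": 1.3,"z": 0.4,"az": -3.6}
  ]
}}

```text
$.motion[0]: bad value
```

Run:
```python
from h import *
P=env.camera_params("wrist");o=env.get_obs();a=env.read_camera("wrist")
import pickle;pickle.dump((P,o,a),open("valve.pkl","wb"))
print(o["time_s"],o["tool_pos"],o["tool_rot"],o["qpos"])
u,v=proj("wrist",np.array([.584,-.158,.11]),P);print(u,v)
u,v=int(u),int(v);c=a[max(0,v-75):v+75,max(0,u-100):u+100,::-1]
print(max(0,v-75),max(0,u-100))
cv2.imwrite("pics/valve1.png",cv2.resize(c,None,fx=4,fy=4,interpolation=cv2.INTER_CUBIC))
```

```text
0.1 [ 0.2280413  -0.60813939  0.22160004] [-1.79903001e+02  4.99753916e-03  2.05605811e+01] [70.25000544 18.43126349 -4.01724712 83.1692035   1.29490559 78.54177014
 -3.26064992]
107.14106406794318 -147.88799256458418
0 7
```

View pics/valve1.png

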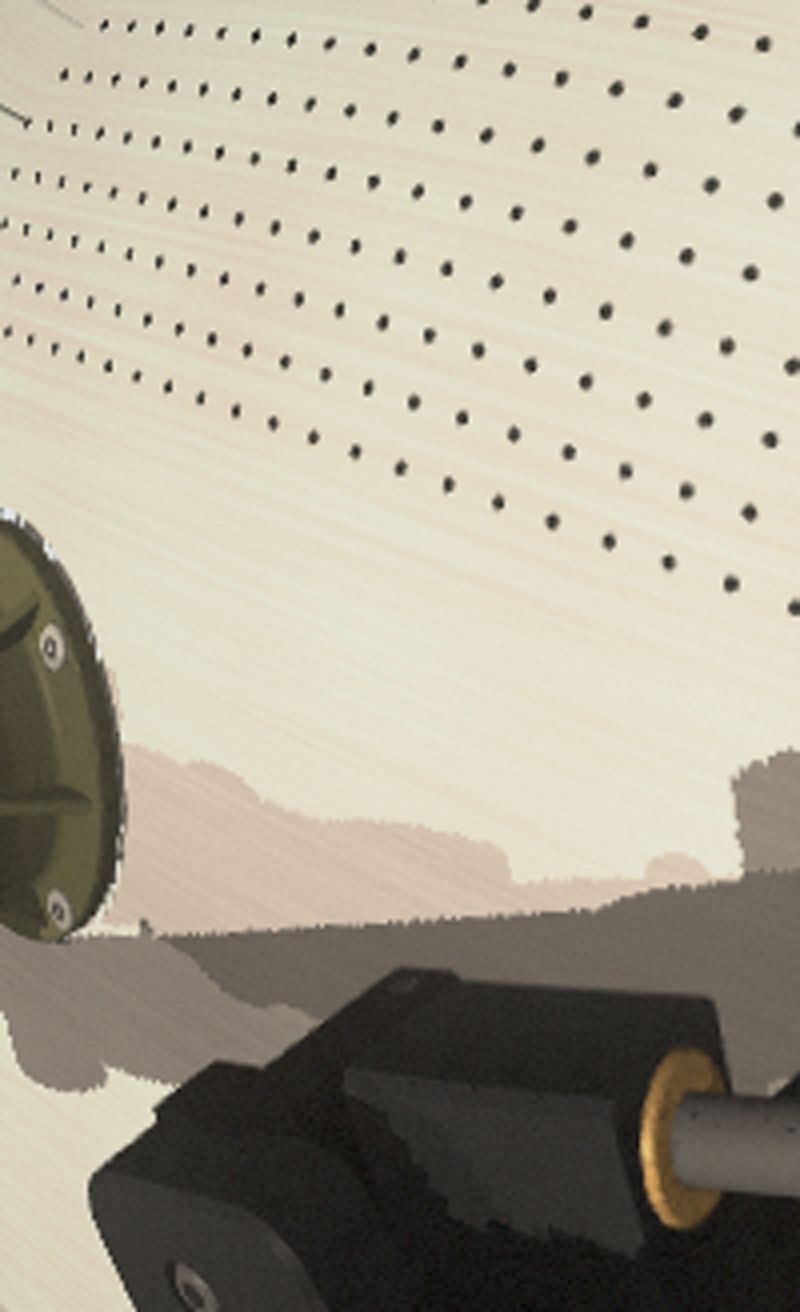

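That picture only shows the start position: the calls were refused because every row needs all six fields. Repeating with full rows.

>>> {"name": "jog_arm", "arguments": {
  "motion": [
    {"x": 2.9,"y": -1.5,"z": 0.4,"ax": 0,"ay": 0,"az": -3.6},
    {"x": 3.0,"y": -1.3,"z": 0.4,"ax": 0,"ay": 0,"az": -3.6},
    {"x": 3.1,"y": -1.1,"z": 0.4,"ax": 0,"ay": 0,"az": -3.6},
    {"x": 3.2,"y": -0.9,"z": 0.4,"ax": 0,"ay": 0,"az": -3.6},
    {"x": 3.2,"y": -0.7,"z": 0.4,"ax": 0,"ay": 0,"az": -3.6}
  ]
}}

```text
time_s: 0.65
tool_pos: [0.3406, -0.4861, 0.2022]
tool_rot: [-180.0, 0.0, 38.8]
force: [0.4, -0.2, -0.8]
grip_width: 0.0868
grasp_force: 0.0
```

>>> {"name": "jog_arm", "arguments": {
  "motion": [
    {"x": 3.3,"y": -0.5,"z": 0.4,"ax": 0,"ay": 0,"az": -3.6},
    {"x": 3.3,"y": -0.3,"z": 0.4,"ax": 0,"ay": 0,"az": -3.6},
    {"x": 3.3,"y": -0.1,"z": 0.4,"ax": 0,"ay": 0,"az": -3.6},
    {"x": 3.3,"y": 0.1,"z": 0.4,"ax": 0,"ay": 0,"az": -3.6},
    {"x": 3.3,"y": 0.3,"z": 0.4,"ax": 0,"ay": 0,"az": -3.6}
  ]
}}

```text
time_s: 1.15
tool_pos: [0.4526, -0.3636, 0.1823]
tool_rot: [180.0, 0.0, 56.8]
force: [1.0, 0.5, -0.2]
grip_width: 0.0874
grasp_force: 0.0
```

>>> {"name": "jog_arm", "arguments": {
  "motion": [
    {"x": 3.3,"y": 0.5,"z": 0.4,"ax": 0,"ay": 0,"az": -3.6},
    {"x": 3.2,"y": 0.7,"z": 0.4,"ax": 0,"ay": 0,"az": -3.6},
    {"x": 3.2,"y": 0.9,"z": 0.4,"ax": 0,"ay": 0,"az": -3.6},
    {"x": 3.1,"y": 1.1,"z": 0.4,"ax": 0,"ay": 0,"az": -3.6},
    {"x": 3.0,"y": 1.3,"z": 0.4,"ax": 0,"ay": 0,"az": -3.6}
  ]
}}

```text
time_s: 1.65
tool_pos: [0.5631, -0.2412, 0.1623]
tool_rot: [180.0, 0.0, 74.8]
force: [0.5, -0.3, -0.7]
grip_width: 0.0872
grasp_force: 0.0
```

>>> {"name": "jog_arm", "arguments": {
  "motion": [
    {"x": 0,"y": 0,"z": 0,"ax": 0,"ay": 0,"az": 0},
    {"x": 0,"y": 0,"z": 0,"ax": 0,"ay": 0,"az": 0},
    {"x": 0,"y": 0,"z": 0,"ax": 0,"ay": 0,"az": 0},
    {"x": 0,"y": 0,"z": 0,"ax": 0,"ay": 0,"az": 0},
    {"x": 0,"y": 0,"z": 0,"ax": 0,"ay": 0,"az": 0}
  ]
}}

```text
time_s: 2.15
tool_pos: [0.5614, -0.2446, 0.1627]
tool_rot: [180.0, 0.0, 74.4]
force: [0.0, 0.3, 0.3]
grip_width: 0.087
grasp_force: 0.0
```

Run:
```python
from h import *
import pickle
P=env.camera_params("wrist");o=env.get_obs();a=env.read_camera("wrist")
pickle.dump((P,o,a),open("valve.pkl","wb"))
u,v=proj("wrist",np.array([.584,-.158,.11]),P);print(u,v)
v0=int(max(0,min(400-150,v-75)));u0=int(max(0,u-100));print(u0,v0)
c=a[v0:v0+150,u0:u0+200,::-1]
cv2.imwrite("pics/valve2.png",cv2.resize(c,None,fx=4,fy=4,interpolation=cv2.INTER_CUBIC))
```

```text
323.99063891146363 94.98654340568781
223 19
```

View pics/valve2.png

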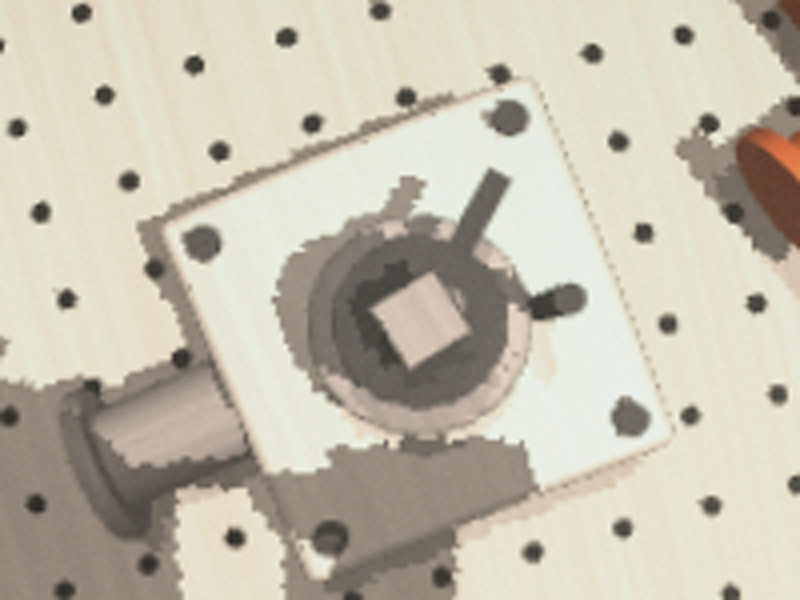

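The wrist crop shows, in crop pixels: the square's top with corners (371,313), (431,271), (469,328), (411,370); the pointer bar running to (497,178); the stop pin at (570,298); and the ball on the square's upper-right flat at (458,298).

Run:
```python
from h import *
import pickle
P,o,a=pickle.load(open("valve.pkl","rb"))
W=lambda x,y,z:onz("wrist",223+(x-1.5)/4,19+(y-1.5)/4,z,P)
g=cv2.cvtColor(a,cv2.COLOR_RGB2GRAY)[19:169,223:423];g=cv2.resize(g,None,fx=4,fy=4,interpolation=cv2.INTER_CUBIC)
m=cv2.morphologyEx((g>130).astype(np.uint8),cv2.MORPH_OPEN,np.ones((9,9)))
n,l,s,c=cv2.connectedComponentsWithStats(m,connectivity=4);k=l[320,420];print(s[k])
ct=cv2.findContours((l==k).astype(np.uint8),0,1)[0][0]
w=np.array([W(x,y,.118)[:2] for x,y in ct[:,0]],np.float32)*1000
r=cv2.minAreaRect(w);print(r)
q=[W(*p,.118) for p in[(371,313),(431,271),(469,328),(411,370)]]
cc=np.mean(q,0);print("centre",cc,[np.linalg.norm(q[i]-q[i-1]) for i in range(4)])
for i in range(4):
    d=q[i]-q[i-1];print(np.degrees(np.arctan2(d[1],d[0]))%90)
for nm,x,y,z in(("tip",497,178,.096),("pin",572,297,.104),("ball",458,298,.106)):
    p=W(x,y,z);d=p-cc;print(nm,p,np.degrees(np.arctan2(d[1],d[0])),np.hypot(*d[:2]))
b=[W(*p,.05)for p in[(163,225),(532,80),(672,437),(312,580)]];print("block",np.mean(b,0));
for i in range(4):
    d=b[i]-b[i-1];print(np.degrees(np.arctan2(d[1],d[0])),np.linalg.norm(d))
plan([.52,.19,.16],141.5,15)
```

```text
[ 374  273   95   93 5327]
((585.943359375, -161.08523559570312), (12.608428001403809, 12.263714790344238), 15.846170425415039)
centre [ 0.58566499 -0.16134076  0.118     ] [np.float64(0.011552751442313953), np.float64(0.012045762330126351), np.float64(0.011341182567852956), np.float64(0.011827974225631838)]
18.925542099309325
19.90612211930624
17.796443999356995
20.960082163018683
tip [ 0.60637468 -0.13896786  0.096     ] 47.21082302298357 0.030486686503205785
pin [ 0.6126784 -0.1637799  0.104    ] -5.15945550177586 0.02712330590651786
ball [ 0.59313483 -0.15900057  0.106     ] 17.394994544206703 0.007827835919127687
block [ 0.5860537  -0.16125309  0.05      ]
96.10636064210799 0.08686202812938237
6.014177022969868 0.08679073118097426
-83.7006282254367 0.08571934578098339
-173.2333737719342 0.08708516163763762
{"x":2.72,"y":-1.04,"z":0.02,"ax":-0.00,"ay":0.00,"az":-4.47},
{"x":2.79,"y":-0.83,"z":0.02,"ax":-0.00,"ay":0.00,"az":-4.47},
{"x":2.84,"y":-0.61,"z":0.02,"ax":-0.00,"ay":0.00,"az":-4.47},
{"x":2.88,"y":-0.38,"z":0.02,"ax":-0.00,"ay":0.00,"az":-4.47},
{"x":2.90,"y":-0.16,"z":0.02,"ax":-0.00,"ay":0.00,"az":-4.47},
{"x":2.91,"y":0.07,"z":0.02,"ax":-0.00,"ay":0.00,"az":-4.47},
{"x":2.89,"y":0.29,"z":0.02,"ax":-0.00,"ay":0.00,"az":-4.47},
{"x":2.86,"y":0.52,"z":0.02,"ax":-0.00,"ay":0.00,"az":-4.47},
{"x":2.81,"y":0.74,"z":0.02,"ax":-0.00,"ay":0.00,"az":-4.47},
{"x":2.75,"y":0.96,"z":0.02,"ax":-0.00,"ay":0.00,"az":-4.47},
{"x":2.66,"y":1.17,"z":0.02,"ax":-0.00,"ay":0.00,"az":-4.47},
{"x":2.56,"y":1.37,"z":0.02,"ax":-0.00,"ay":0.00,"az":-4.47},
{"x":2.45,"y":1.57,"z":0.02,"ax":-0.00,"ay":0.00,"az":-4.47},
{"x":2.32,"y":1.75,"z":0.02,"ax":-0.00,"ay":0.00,"az":-4.47},
{"x":2.18,"y":1.93,"z":0.02,"ax":-0.00,"ay":0.00,"az":-4.47},
```

```bash
python3 -c "
from h import *
plan([.613,.222,.16],141.5,10)"
```

```text
{"x":4.63,"y":-0.75,"z":0.02,"ax":-0.00,"ay":0.00,"az":-6.70},
{"x":4.69,"y":-0.21,"z":0.02,"ax":-0.00,"ay":0.00,"az":-6.70},
{"x":4.68,"y":0.34,"z":0.02,"ax":-0.00,"ay":0.00,"az":-6.70},
{"x":4.61,"y":0.88,"z":0.02,"ax":-0.00,"ay":0.00,"az":-6.70},
{"x":4.47,"y":1.42,"z":0.03,"ax":-0.00,"ay":0.00,"az":-6.70},
{"x":4.28,"y":1.93,"z":0.03,"ax":-0.00,"ay":0.00,"az":-6.70},
{"x":4.02,"y":2.42,"z":0.03,"ax":-0.00,"ay":0.00,"az":-6.70},
{"x":3.71,"y":2.87,"z":0.03,"ax":-0.00,"ay":0.00,"az":-6.70},
{"x":3.35,"y":3.28,"z":0.03,"ax":-0.00,"ay":0.00,"az":-6.70},
{"x":2.95,"y":3.65,"z":0.03,"ax":-0.00,"ay":0.00,"az":-6.70},
```

>>> {"name": "jog_arm", "arguments": {
  "motion": [
    {"x": 4.6,"y": -0.8,"z": 0,"ax": 0,"ay": 0,"az": -6.7},
    {"x": 4.7,"y": -0.2,"z": 0,"ax": 0,"ay": 0,"az": -6.7},
    {"x": 4.7,"y": 0.3,"z": 0,"ax": 0,"ay": 0,"az": -6.7},
    {"x": 4.6,"y": 0.9,"z": 0,"ax": 0,"ay": 0,"az": -6.7},
    {"x": 4.5,"y": 1.4,"z": 0,"ax": 0,"ay": 0,"az": -6.7}
  ]
}}

```text
time_s: 2.7
tool_pos: [0.5865, -0.0087, 0.1629]
tool_rot: [180.0, 0.1, 108.3]
force: [0.4, -0.0, -0.5]
grip_width: 0.0871
grasp_force: 0.0
```

>>> {"name": "jog_arm", "arguments": {
  "motion": [
    {"x": 4.3,"y": 1.9,"z": 0,"ax": 0,"ay": 0,"az": -6.7},
    {"x": 4.0,"y": 2.4,"z": 0,"ax": 0,"ay": 0,"az": -6.7},
    {"x": 3.7,"y": 2.9,"z": 0,"ax": 0,"ay": 0,"az": -6.7},
    {"x": 3.4,"y": 3.3,"z": 0,"ax": 0,"ay": 0,"az": -6.7},
    {"x": 3.0,"y": 3.6,"z": 0,"ax": 0,"ay": 0,"az": -6.7}
  ]
}}

```text
time_s: 3.2
tool_pos: [0.6114, 0.2249, 0.1628]
tool_rot: [180.0, 0.0, 141.7]
force: [0.7, -0.7, -0.2]
grip_width: 0.087
grasp_force: 0.0
```

>>> {"name": "jog_arm", "arguments": {
  "motion": [
    {"x": 0,"y": 0,"z": 0,"ax": 0,"ay": 0,"az": 0},
    {"x": 0,"y": 0,"z": 0,"ax": 0,"ay": 0,"az": 0},
    {"x": 0,"y": 0,"z": 0,"ax": 0,"ay": 0,"az": 0},
    {"x": 0,"y": 0,"z": 0,"ax": 0,"ay": 0,"az": 0},
    {"x": 0,"y": 0,"z": 0,"ax": 0,"ay": 0,"az": 0}
  ]
}}

```text
time_s: 3.7
tool_pos: [0.6116, 0.2219, 0.1626]
tool_rot: [-180.0, 0.1, 141.4]
force: [0.4, -0.5, 0.7]
grip_width: 0.0869
grasp_force: 0.0
```

Run:
```python
from h import *
import pickle
P=env.camera_params("wrist");o=env.get_obs();a=env.read_camera("wrist")
pickle.dump((P,o,a),open("key.pkl","wb"));print(o["time_s"],o["tool_pos"],o["tool_rot"],o["qpos"])
u,v=proj("wrist",np.array([.549,.271,.068]),P);print(u,v)
v0=int(max(0,min(400-120,v-60)));u0=int(max(0,u-80));print(u0,v0)
c=a[v0:v0+120,u0:u0+160,::-1]
cv2.imwrite("pics/key1.png",cv2.resize(c,None,fx=5,fy=5,interpolation=cv2.INTER_CUBIC))
```

```text
3.7 [0.61158627 0.2218594  0.16258161] [-1.79967424e+02  5.14802189e-02  1.41385462e+02] [ 12.18517982  27.05670126 -46.18651674  86.25073454  19.90974699
  75.18451568  15.40677003]
325.94915051033973 109.52342381470606
245 49
```

View pics/key1.png

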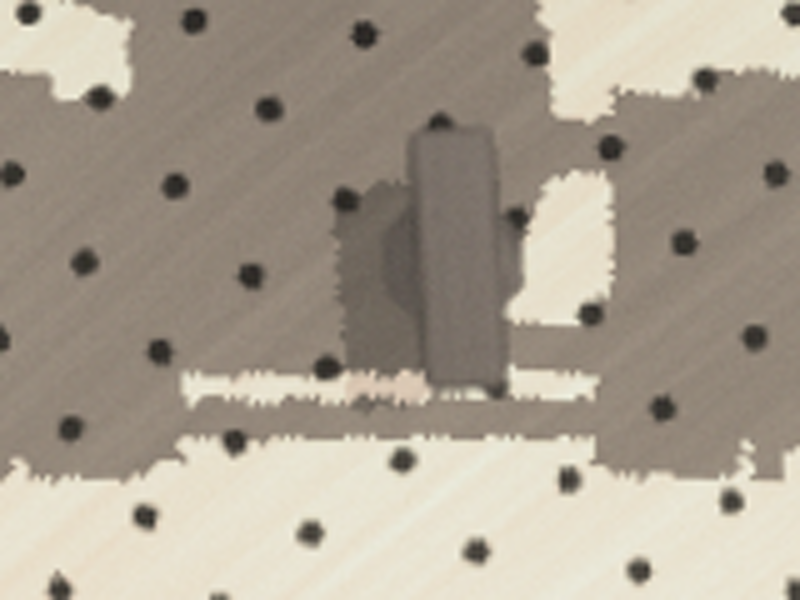

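The crop shows the key upright. Its wing top has corners at (408,133), (490,127), (508,380) and (428,386), with the barrel below it.

Run:
```python
from h import *
import pickle
P,o,a=pickle.load(open("key.pkl","rb"))
q=[onz("wrist",245+(x-2)/5,49+(y-2)/5,.068,P) for x,y in[(408,133),(490,127),(508,380),(428,386)]]
c=np.mean(q,0);print(c,[np.linalg.norm(q[i]-q[i-1])for i in range(4)])
an=[(np.degrees(np.arctan2(*(q[i]-q[j])[1::-1])))%180 for i,j in((2,1),(3,0),(1,0),(2,3))];print(an)
yaw=(an[0]+an[1])/2;print("yaw",yaw)
plan([c[0],c[1],.16],yaw,5)
```

```text
[0.54799368 0.28262513 0.068     ] [np.float64(0.04208798525541511), np.float64(0.013322915045218325), np.float64(0.04209702365350749), np.float64(0.013193136382329926)]
[np.float64(145.67384661667637), np.float64(145.85043099308845), np.float64(56.11416304924487), np.float64(56.07837288350186)]
yaw 145.7621388048824
{"x":1.75,"y":0.15,"z":0.05,"ax":-0.01,"ay":0.01,"az":-0.87},
{"x":1.74,"y":0.18,"z":0.05,"ax":-0.01,"ay":0.01,"az":-0.87},
{"x":1.74,"y":0.21,"z":0.05,"ax":-0.01,"ay":0.01,"az":-0.87},
{"x":1.74,"y":0.23,"z":0.05,"ax":-0.01,"ay":0.01,"az":-0.87},
{"x":1.73,"y":0.26,"z":0.05,"ax":-0.01,"ay":0.01,"az":-0.87},
```

>>> {"name": "jog_arm", "arguments": {
  "motion": [
    {"x": 1.7,"y": 0.2,"z": 0,"ax": 0,"ay": 0,"az": -0.9},
    {"x": 1.7,"y": 0.2,"z": 0,"ax": 0,"ay": 0,"az": -0.9},
    {"x": 1.8,"y": 0.2,"z": 0,"ax": 0,"ay": 0,"az": -0.9},
    {"x": 1.8,"y": 0.2,"z": 0,"ax": 0,"ay": 0,"az": -0.9},
    {"x": 1.7,"y": 0.2,"z": 0,"ax": 0,"ay": 0,"az": -0.8}
  ]
}}

```text
time_s: 4.25
tool_pos: [0.5452, 0.2857, 0.1627]
tool_rot: [180.0, 0.0, 146.1]
force: [-1.0, 0.3, 0.4]
grip_width: 0.087
grasp_force: 0.0
```

>>> {"name": "jog_arm", "arguments": {
  "motion": [
    {"x": 0,"y": 0,"z": 2,"ax": 0,"ay": 0,"az": 0},
    {"x": 0,"y": 0,"z": 2,"ax": 0,"ay": 0,"az": 0},
    {"x": 0,"y": 0,"z": 2,"ax": 0,"ay": 0,"az": 0},
    {"x": 0,"y": 0,"z": 1,"ax": 0,"ay": 0,"az": 0},
    {"x": 0,"y": 0,"z": 0,"ax": 0,"ay": 0,"az": 0}
  ]
}}

```text
time_s: 4.75
tool_pos: [0.5458, 0.2837, 0.0911]
tool_rot: [-179.9, -0.1, 146.0]
force: [0.6, -0.1, -0.1]
grip_width: 0.0868
grasp_force: 0.0
```

Run:
```python
from h import *
import pickle
P=env.camera_params("wrist");o=env.get_obs();a=env.read_camera("wrist")
pickle.dump((P,o,a),open("key2.pkl","wb"));print(o["time_s"],o["tool_pos"],o["tool_rot"])
u,v=proj("wrist",np.array([.548,.2826,.068]),P);print(u,v)
v0=int(max(0,min(400-150,v-75)));u0=int(max(0,u-100));print(u0,v0)
c=a[v0:v0+150,u0:u0+200,::-1]
cv2.imwrite("pics/key2.png",cv2.resize(c,None,fx=4,fy=4,interpolation=cv2.INTER_CUBIC))
plan([.548,.2826,.09],145.8,1)
```

```text
4.75 [0.54578356 0.28371594 0.09114639] [-1.79864697e+02 -8.35391300e-02  1.46016602e+02]
327.4859547440974 239.68726367215064
227 164
{"x":-0.21,"y":-0.05,"z":0.24,"ax":-0.04,"ay":-0.03,"az":0.20},
```

View pics/key2.png

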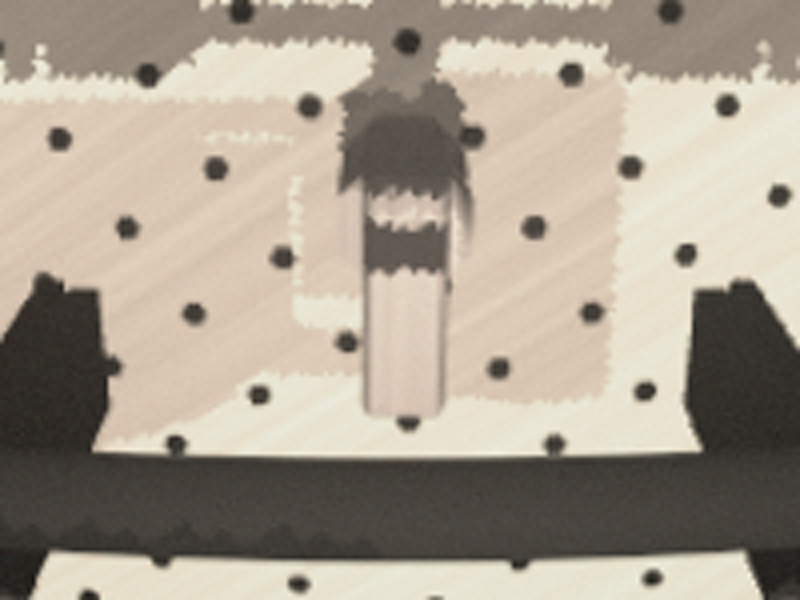

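The crop shows the open fingers at columns 100 and 690 straddling the wing (columns 363–446, edges vertical), so they're aligned. I'll apply the -2 mm x correction, descend and grip.

>>> {"name": "jog_arm", "arguments": {
  "motion": [
    {"x": -0.2,"y": 0,"z": 1.3,"ax": 0,"ay": 0,"az": 0.2},
    {"x": 0,"y": 0,"z": 1.3,"ax": 0,"ay": 0,"az": 0},
    {"x": 0,"y": 0,"z": 1.3,"ax": 0,"ay": 0,"az": 0},
    {"x": 0,"y": 0,"z": 1.3,"ax": 0,"ay": 0,"az": 0},
    {"x": 0,"y": 0,"z": 0,"ax": 0,"ay": 0,"az": 0}
  ]
}}

```text
time_s: 5.3
tool_pos: [0.5473, 0.2816, 0.0378]
tool_rot: [-179.8, -0.1, 145.8]
force: [-0.9, -0.5, -0.7]
grip_width: 0.0871
grasp_force: 0.0
```

>>> {"name": "jog_arm", "arguments": {
  "motion": [
    {"x": 0,"y": 0,"z": 0,"ax": 0,"ay": 0,"az": 0},
    {"x": 0,"y": 0,"z": 0,"ax": 0,"ay": 0,"az": 0},
    {"x": 0,"y": 0,"z": 0,"ax": 0,"ay": 0,"az": 0},
    {"x": 0,"y": 0,"z": 0,"ax": 0,"ay": 0,"az": 0},
    {"x": 0,"y": 0,"z": 0,"ax": 0,"ay": 0,"az": 0}
  ],
  "claw": -1,
  "squeeze": 40
}}

```text
time_s: 5.8
tool_pos: [0.5491, 0.2827, 0.0409]
tool_rot: [180.0, 0.0, 145.8]
force: [-0.0, -0.1, -1.2]
grip_width: 0.0547
grasp_force: 0.0
```

>>> {"name": "jog_arm", "arguments": {
  "motion": [
    {"x": 0,"y": 0,"z": 0,"ax": 0,"ay": 0,"az": 0},
    {"x": 0,"y": 0,"z": 0,"ax": 0,"ay": 0,"az": 0},
    {"x": 0,"y": 0,"z": 0,"ax": 0,"ay": 0,"az": 0},
    {"x": 0,"y": 0,"z": 0,"ax": 0,"ay": 0,"az": 0},
    {"x": 0,"y": 0,"z": 0,"ax": 0,"ay": 0,"az": 0}
  ]
}}

```text
time_s: 6.3
tool_pos: [0.5488, 0.2826, 0.0405]
tool_rot: [-180.0, 0.0, 145.8]
force: [0.5, 0.1, 0.4]
grip_width: 0.0147
grasp_force: 0.0
```

>>> {"name": "jog_arm", "arguments": {
  "motion": [
    {"x": 0,"y": 0,"z": 0,"ax": 0,"ay": 0,"az": 0},
    {"x": 0,"y": 0,"z": 0,"ax": 0,"ay": 0,"az": 0},
    {"x": 0,"y": 0,"z": 0,"ax": 0,"ay": 0,"az": 0},
    {"x": 0,"y": 0,"z": 0,"ax": 0,"ay": 0,"az": 0},
    {"x": 0,"y": 0,"z": 0,"ax": 0,"ay": 0,"az": 0}
  ]
}}

```text
time_s: 6.8
tool_pos: [0.5488, 0.2827, 0.0405]
tool_rot: [-180.0, -0.0, 145.8]
force: [-0.1, 0.2, -0.6]
grip_width: 0.0137
grasp_force: 40.0
```

Run:
```python
from h import *
import pickle
o=env.get_obs();print(o["time_s"],o["tool_pos"],o["tool_rot"],o["force"],o["grip_width"],o["grasp_force"])
p=o["tool_pos"]
plan([p[0],p[1],.19],145.8,5)
```

```text
6.8 [0.54884109 0.28269689 0.04048096] [-1.79999684e+02 -5.62449165e-04  1.45758154e+02] [-0.05385808  0.20738615 -0.57873755] 0.013728808537589919 39.96527148876339
{"x":0.00,"y":-0.00,"z":-2.99,"ax":-0.00,"ay":-0.00,"az":-0.01},
{"x":0.00,"y":-0.00,"z":-2.99,"ax":-0.00,"ay":-0.00,"az":-0.01},
{"x":0.00,"y":-0.00,"z":-2.99,"ax":-0.00,"ay":-0.00,"az":-0.01},
{"x":0.00,"y":-0.00,"z":-2.99,"ax":-0.00,"ay":-0.00,"az":-0.01},
{"x":0.00,"y":-0.00,"z":-2.99,"ax":-0.00,"ay":-0.00,"az":-0.01},
```

>>> {"name": "jog_arm", "arguments": {
  "motion": [
    {"x": 0,"y": 0,"z": -2,"ax": 0,"ay": 0,"az": 0},
    {"x": 0,"y": 0,"z": -3.5,"ax": 0,"ay": 0,"az": 0},
    {"x": 0,"y": 0,"z": -4,"ax": 0,"ay": 0,"az": 0},
    {"x": 0,"y": 0,"z": -4,"ax": 0,"ay": 0,"az": 0},
    {"x": 0,"y": 0,"z": -3,"ax": 0,"ay": 0,"az": 0}
  ]
}}

```text
time_s: 7.3
tool_pos: [0.5489, 0.2829, 0.2077]
tool_rot: [179.9, 0.0, 145.8]
force: [0.3, 0.8, -2.1]
grip_width: 0.0138
grasp_force: 40.0
```

Run:
```python
from h import *
o=env.get_obs();print(o["time_s"],o["tool_pos"],o["tool_rot"],o["force"],o["grip_width"],o["grasp_force"])
plan([.5858,-.1612,.21],108.5,15)
```

```text
7.3 [0.54887224 0.28290916 0.20771491] [1.79947197e+02 4.69605342e-02 1.45768756e+02] [ 0.34154199  0.80838118 -2.13407132] 0.013754905692429636 39.96537965722382
{"x":-1.87,"y":-2.31,"z":-0.02,"ax":0.00,"ay":0.00,"az":2.48},
{"x":-1.97,"y":-2.23,"z":-0.02,"ax":0.00,"ay":0.00,"az":2.48},
{"x":-2.06,"y":-2.14,"z":-0.02,"ax":0.00,"ay":0.00,"az":2.48},
{"x":-2.15,"y":-2.05,"z":-0.02,"ax":0.00,"ay":0.00,"az":2.48},
{"x":-2.24,"y":-1.95,"z":-0.02,"ax":0.00,"ay":0.00,"az":2.48},
{"x":-2.32,"y":-1.85,"z":-0.02,"ax":0.00,"ay":0.00,"az":2.48},
{"x":-2.40,"y":-1.75,"z":-0.02,"ax":0.00,"ay":0.00,"az":2.48},
{"x":-2.47,"y":-1.65,"z":-0.02,"ax":0.00,"ay":0.00,"az":2.48},
{"x":-2.54,"y":-1.54,"z":-0.02,"ax":0.00,"ay":0.00,"az":2.48},
{"x":-2.61,"y":-1.42,"z":-0.02,"ax":0.00,"ay":0.00,"az":2.48},
{"x":-2.67,"y":-1.31,"z":-0.02,"ax":0.00,"ay":0.00,"az":2.48},
{"x":-2.72,"y":-1.19,"z":-0.02,"ax":0.00,"ay":0.00,"az":2.48},
{"x":-2.77,"y":-1.07,"z":-0.02,"ax":0.00,"ay":0.00,"az":2.48},
{"x":-2.81,"y":-0.95,"z":-0.02,"ax":0.00,"ay":0.00,"az":2.48},
{"x":-2.85,"y":-0.83,"z":-0.02,"ax":0.00,"ay":0.00,"az":2.48},
```

>>> {"name": "jog_arm", "arguments": {
  "motion": [
    {"x": -1.9,"y": -2.3,"z": 0,"ax": 0,"ay": 0,"az": 2.5},
    {"x": -2.0,"y": -2.2,"z": 0,"ax": 0,"ay": 0,"az": 2.5},
    {"x": -2.1,"y": -2.1,"z": 0,"ax": 0,"ay": 0,"az": 2.5},
    {"x": -2.2,"y": -2.0,"z": 0,"ax": 0,"ay": 0,"az": 2.5},
    {"x": -2.2,"y": -2.0,"z": 0,"ax": 0,"ay": 0,"az": 2.5}
  ]
}}

```text
time_s: 7.8
tool_pos: [0.5619, 0.1331, 0.205]
tool_rot: [-179.9, -0.0, 133.2]
force: [0.1, 0.3, -1.2]
grip_width: 0.0137
grasp_force: 40.0
```

>>> {"name": "jog_arm", "arguments": {
  "motion": [
    {"x": -2.3,"y": -1.9,"z": 0,"ax": 0,"ay": 0,"az": 2.5},
    {"x": -2.4,"y": -1.8,"z": 0,"ax": 0,"ay": 0,"az": 2.5},
    {"x": -2.5,"y": -1.6,"z": 0,"ax": 0,"ay": 0,"az": 2.5},
    {"x": -2.5,"y": -1.5,"z": 0,"ax": 0,"ay": 0,"az": 2.5},
    {"x": -2.6,"y": -1.4,"z": 0,"ax": 0,"ay": 0,"az": 2.5}
  ]
}}

```text
time_s: 8.3
tool_pos: [0.5736, -0.0143, 0.205]
tool_rot: [-179.9, -0.0, 120.7]
force: [1.2, -0.6, -2.4]
grip_width: 0.0139
grasp_force: 40.0
```

>>> {"name": "jog_arm", "arguments": {
  "motion": [
    {"x": -2.7,"y": -1.3,"z": 0,"ax": 0,"ay": 0,"az": 2.5},
    {"x": -2.7,"y": -1.2,"z": 0,"ax": 0,"ay": 0,"az": 2.5},
    {"x": -2.8,"y": -1.1,"z": 0,"ax": 0,"ay": 0,"az": 2.5},
    {"x": -2.8,"y": -0.9,"z": 0,"ax": 0,"ay": 0,"az": 2.5},
    {"x": -2.8,"y": -0.8,"z": 0,"ax": 0,"ay": 0,"az": 2.5}
  ]
}}

```text
time_s: 8.8
tool_pos: [0.5867, -0.1633, 0.2054]
tool_rot: [-180.0, 0.0, 108.0]
force: [0.2, 0.3, -2.2]
grip_width: 0.0134
grasp_force: 40.0
```

>>> {"name": "jog_arm", "arguments": {
  "motion": [
    {"x": 0,"y": 0,"z": 0,"ax": 0,"ay": 0,"az": 0},
    {"x": 0,"y": 0,"z": 0,"ax": 0,"ay": 0,"az": 0},
    {"x": 0,"y": 0,"z": 0,"ax": 0,"ay": 0,"az": 0},
    {"x": 0,"y": 0,"z": 0,"ax": 0,"ay": 0,"az": 0},
    {"x": 0,"y": 0,"z": 0,"ax": 0,"ay": 0,"az": 0}
  ]
}}

```text
time_s: 9.3
tool_pos: [0.5868, -0.1596, 0.2057]
tool_rot: [180.0, 0.0, 108.4]
force: [-0.7, 0.3, -1.8]
grip_width: 0.0136
grasp_force: 40.0
```

Run:
```python
from h import *
import pickle
P=env.camera_params("wrist");o=env.get_obs();a=env.read_camera("wrist")
pickle.dump((P,o,a),open("held.pkl","wb"));print(o["time_s"],o["tool_pos"],o["tool_rot"],o["qpos"],o["force"])
u,v=proj("wrist",np.array([.5858,-.1612,.14]),P);print(u,v)
v0=int(max(0,min(400-150,v-75)));u0=int(max(0,u-100));print(u0,v0)
c=a[v0:v0+150,u0:u0+200,::-1]
cv2.imwrite("pics/held.png",cv2.resize(c,None,fx=4,fy=4,interpolation=cv2.INTER_CUBIC))
plan([.5858,-.1612,.166],108.5,3)
```

```text
9.3 [ 0.58676285 -0.15964228  0.20570112] [1.79987904e+02 9.31670421e-04 1.08359751e+02] [ 40.89067908  16.79633565 -34.14800141  89.82820622   9.60549615
  76.3216149   23.9634033 ] [-0.74207644  0.30434809 -1.76971351]
324.78570538262795 214.7864840903285
224 139
{"x":-0.03,"y":-0.04,"z":1.32,"ax":0.00,"ay":0.00,"az":-0.05},
{"x":-0.03,"y":-0.04,"z":1.32,"ax":0.00,"ay":0.00,"az":-0.05},
{"x":-0.03,"y":-0.04,"z":1.32,"ax":0.00,"ay":0.00,"az":-0.05},
```

View pics/held.png

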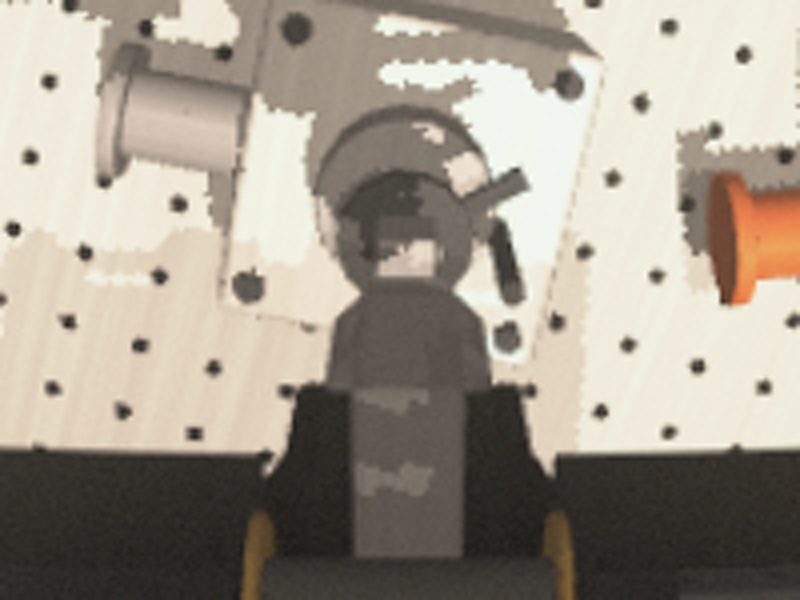

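The crop shows the held key's barrel (columns 330–490, front of the rim at row 283) just in front of the square (columns 378–438). The square's edges run along the image axes, so the yaw is good. Next I'll measure both edges for the lateral offset.

Run:
```python
from h import *
import pickle
P,o,a=pickle.load(open("held.pkl","rb"))
g=cv2.cvtColor(a,cv2.COLOR_RGB2GRAY).astype(int)
for r in (201,203,205,207):print(r,g[r,312:342])
for r in (213,220,226):print(r,g[r,300:352])
print("col326",g[188:216,326],"col330",g[188:216,330])
Tx=Ro.from_euler("xyz",o["tool_rot"],degrees=True)
def rel(u,v,z):return Tx.inv().apply(onz("wrist",u,v,z,P)-o["tool_pos"])*1000
z=o["tool_pos"][2]-.0405
print("rimfront",rel(326,139+283/4,z))
print("rim side",rel(224+330/4,139+345/4,z),rel(224+490/4,139+345/4,z))
print("sq edges",rel(224+378/4,206,.118),rel(224+438/4,206,.118), "block stuff",Tx.inv().apply(np.array([.5858,-.1612,.118])-o["tool_pos"])*1000)
for c in range(4):
  t=np.radians(18.5+45+90*c);print(proj("wrist",np.array([.5858,-.1612,.118])+.0092*np.array([np.cos(t),np.sin(t),0]),P))
```

```text
201 [ 93  92  83  65  59  71  83  95  93  94 105 157 205 139 195 218 221 222
 217 216 173 137 143 104 107 105 110 108 107 112]
203 [ 94  94  88  67  62  74  78  94  94 161 181 184 189 189 189 209 220 220
 214 217 175 139 142  97 100 100 102 102 110 130]
205 [ 95  97  95  94  92  95 131 188 190 190 191 191 188 188 199 208 205 192
 190 190 145 104  99 101  96 100  99  97 108 167]
207 [ 94  95  96  90  90 111 144 183 187 188 189 185 186 181 184 187 191 188
 185 182 135  92  99  97  95  97  99 123 177 229]
213 [226 228 227 225 228 228 227 225 225 228 228 227 211 155  91  89  88  88
  88  90  88  87  88  91  89  88  87  88  90  91  88  92  86  89  89  88
  90  96 122 186 243 243 243 243 243 243 244 243 220 152  94  95]
220 [143 145 165 193 208 213 197 154  85  83  88  92  85  83  80  85  86  88
  91  88  88  92  87  89  87  86  88  85  87  90  86  86  89  89  88  86
  87  88  89  88  90  90  88  83 123 186 231 197 170 145  85  83]
226 [215 214 209 212 213 203 151  82  80  81  81  82  83  82  86  85  89  89
  93  88  90  85  86  87  91  89  88  88  89  87  83  85  84  81  82  80
  83  81  85  86  94  91  89  82  82 120 227 223 187 142 120 109]
col326 [ 69  69  72  72  72  86  89  90  88  87  90 107 156 195 206 189 201 199
 186 184 125  96  85  84  85  87  91  90] col330 [109 108 110 109 110  94  91  90  90  89 103 181 215 217 216 214 201 190
 189 185 134 110  90  86  83  88  92  83]
rimfront [11.75105729 -0.48705515 40.499707  ]
rim side [  0.17978697 -14.22187038  40.49699541] [ 0.1671386  13.95650166 40.50294474]
sq edges [-1.28000226 -6.82184818 87.69970206] [-1.28396623  5.91386983 87.70239093] block stuff [-1.17371628 -1.42300912 87.70084015]
(np.float64(332.55227048978725), np.float64(198.53428972551174))
(np.float64(317.1109471926177), np.float64(198.57496864484193))
(np.float64(317.28364082526986), np.float64(213.10933030759688))
(np.float64(332.4896514957571), np.float64(213.07116620152198))
```

>>> {"name": "jog_arm", "arguments": {
  "motion": [
    {"x": -0.09,"y": -0.09,"z": 1.0,"ax": 0,"ay": 0,"az": 0},
    {"x": 0,"y": 0,"z": 1.2,"ax": 0,"ay": 0,"az": 0},
    {"x": 0,"y": 0,"z": 1.2,"ax": 0,"ay": 0,"az": 0},
    {"x": 0,"y": 0,"z": 0.8,"ax": 0,"ay": 0,"az": 0},
    {"x": 0,"y": 0,"z": 0,"ax": 0,"ay": 0,"az": 0}
  ]
}}

```text
time_s: 9.85
tool_pos: [0.5847, -0.1617, 0.1613]
tool_rot: [-179.8, -0.1, 108.3]
force: [0.3, 0.7, -1.7]
grip_width: 0.0135
grasp_force: 40.0
```

>>> {"name": "jog_arm", "arguments": {
  "motion": [
    {"x": 0,"y": 0,"z": 0,"ax": 0,"ay": 0,"az": 0},
    {"x": 0,"y": 0,"z": 0,"ax": 0,"ay": 0,"az": 0},
    {"x": 0,"y": 0,"z": 0,"ax": 0,"ay": 0,"az": 0},
    {"x": 0,"y": 0,"z": 0,"ax": 0,"ay": 0,"az": 0},
    {"x": 0,"y": 0,"z": 0,"ax": 0,"ay": 0,"az": 0}
  ]
}}

```text
time_s: 10.35
tool_pos: [0.5862, -0.1619, 0.1639]
tool_rot: [180.0, 0.0, 108.3]
force: [-0.4, 0.2, -2.2]
grip_width: 0.0139
grasp_force: 40.0
```

Run:
```python
from h import *
o=env.get_obs();print(o["time_s"],o["tool_pos"],o["tool_rot"],o["force"],o["wrist_torque"])
plan([.5858,-.1612,.1585],108.5,1)
```

```text
10.35 [ 0.58617166 -0.16193838  0.16387258] [1.79977633e+02 2.66878012e-02 1.08257698e+02] [-0.40570483  0.15417274 -2.16213432] [ 0.01896502 -0.06072539 -0.10218031]
{"x":0.08,"y":-0.01,"z":0.54,"ax":0.02,"ay":0.03,"az":-0.24},
```

>>> {"name": "jog_arm", "arguments": {
  "motion": [
    {"x": 0.09,"y": 0.02,"z": 0.1,"ax": 0,"ay": 0,"az": 0},
    {"x": 0,"y": 0,"z": 0.1,"ax": 0,"ay": 0,"az": 0},
    {"x": 0,"y": 0,"z": 0.1,"ax": 0,"ay": 0,"az": 0},
    {"x": 0,"y": 0,"z": 0,"ax": 0,"ay": 0,"az": 0},
    {"x": 0,"y": 0,"z": 0,"ax": 0,"ay": 0,"az": 0}
  ]
}}

```text
time_s: 10.85
tool_pos: [0.5858, -0.161, 0.1604]
tool_rot: [-180.0, -0.0, 108.3]
force: [-0.0, -0.7, -3.0]
grip_width: 0.0135
grasp_force: 40.0
```

>>> {"name": "jog_arm", "arguments": {
  "motion": [
    {"x": 0,"y": 0,"z": 0.1,"ax": 0,"ay": 0,"az": 0},
    {"x": 0,"y": 0,"z": 0.1,"ax": 0,"ay": 0,"az": 0},
    {"x": 0,"y": 0,"z": 0.1,"ax": 0,"ay": 0,"az": 0},
    {"x": 0,"y": 0,"z": 0,"ax": 0,"ay": 0,"az": 0},
    {"x": 0,"y": 0,"z": 0,"ax": 0,"ay": 0,"az": 0}
  ]
}}

```text
time_s: 11.35
tool_pos: [0.5858, -0.161, 0.1575]
tool_rot: [-180.0, -0.0, 108.3]
force: [0.3, -0.4, -2.5]
grip_width: 0.0139
grasp_force: 40.0
```

>>> {"name": "jog_arm", "arguments": {
  "motion": [
    {"x": 0,"y": 0,"z": 0.1,"ax": 0,"ay": 0,"az": 0},
    {"x": 0,"y": 0,"z": 0.1,"ax": 0,"ay": 0,"az": 0},
    {"x": 0,"y": 0,"z": 0.1,"ax": 0,"ay": 0,"az": 0},
    {"x": 0,"y": 0,"z": 0,"ax": 0,"ay": 0,"az": 0},
    {"x": 0,"y": 0,"z": 0,"ax": 0,"ay": 0,"az": 0}
  ]
}}

```text
time_s: 11.85
tool_pos: [0.5859, -0.1609, 0.1545]
tool_rot: [-180.0, 0.0, 108.3]
force: [-0.6, 0.4, -2.3]
grip_width: 0.0137
grasp_force: 40.0
```

No contact force at 4 mm below the square's top, so the key is over the square.

>>> {"name": "jog_arm", "arguments": {
  "motion": [
    {"x": 0,"y": 0,"z": 0.1,"ax": 0,"ay": 0,"az": 0},
    {"x": 0,"y": 0,"z": 0.1,"ax": 0,"ay": 0,"az": 0},
    {"x": 0,"y": 0,"z": 0.1,"ax": 0,"ay": 0,"az": 0},
    {"x": 0,"y": 0,"z": 0,"ax": 0,"ay": 0,"az": 0},
    {"x": 0,"y": 0,"z": 0,"ax": 0,"ay": 0,"az": 0}
  ]
}}

```text
time_s: 12.35
tool_pos: [0.5859, -0.1609, 0.1515]
tool_rot: [-180.0, -0.0, 108.3]
force: [-0.4, -0.3, -3.1]
grip_width: 0.0138
grasp_force: 40.0
```

>>> {"name": "jog_arm", "arguments": {
  "motion": [
    {"x": 0,"y": 0,"z": 0.1,"ax": 0,"ay": 0,"az": 0},
    {"x": 0,"y": 0,"z": 0.1,"ax": 0,"ay": 0,"az": 0},
    {"x": 0,"y": 0,"z": 0.1,"ax": 0,"ay": 0,"az": 0},
    {"x": 0,"y": 0,"z": 0,"ax": 0,"ay": 0,"az": 0},
    {"x": 0,"y": 0,"z": 0,"ax": 0,"ay": 0,"az": 0}
  ]
}}

```text
time_s: 12.85
tool_pos: [0.586, -0.1609, 0.1486]
tool_rot: [180.0, 0.0, 108.3]
force: [0.7, -0.1, -2.5]
grip_width: 0.0138
grasp_force: 40.0
```

Run:
```python
from h import *
o=env.get_obs();print(o["time_s"],o["tool_pos"],o["tool_rot"],o["force"],o["wrist_torque"])
```

```text
12.85 [ 0.58597239 -0.1609166   0.14858349] [1.79992997e+02 5.58535346e-03 1.08261902e+02] [ 0.65523038 -0.12444962 -2.47525141] [ 0.03613624 -0.29846389  0.05372683]
```

>>> {"name": "jog_arm", "arguments": {
  "motion": [
    {"x": 0,"y": 0,"z": 0.1,"ax": 0,"ay": 0,"az": 0},
    {"x": 0,"y": 0,"z": 0.1,"ax": 0,"ay": 0,"az": 0},
    {"x": 0,"y": 0,"z": 0.1,"ax": 0,"ay": 0,"az": 0},
    {"x": 0,"y": 0,"z": 0,"ax": 0,"ay": 0,"az": 0},
    {"x": 0,"y": 0,"z": 0,"ax": 0,"ay": 0,"az": 0}
  ]
}}

```text
time_s: 13.35
tool_pos: [0.5866, -0.1608, 0.1461]
tool_rot: [179.9, 0.0, 108.3]
force: [2.5, 0.8, 2.1]
grip_width: 0.0138
grasp_force: 40.0
```

>>> {"name": "jog_arm", "arguments": {
  "motion": [
    {"x": 0,"y": 0,"z": 0.1,"ax": 0,"ay": 0,"az": 0},
    {"x": 0,"y": 0,"z": 0.1,"ax": 0,"ay": 0,"az": 0},
    {"x": 0,"y": 0,"z": 0.1,"ax": 0,"ay": 0,"az": 0},
    {"x": 0,"y": 0,"z": 0,"ax": 0,"ay": 0,"az": 0},
    {"x": 0,"y": 0,"z": 0,"ax": 0,"ay": 0,"az": 0}
  ]
}}

```text
time_s: 13.85
tool_pos: [0.5866, -0.1608, 0.143]
tool_rot: [179.9, 0.0, 108.3]
force: [3.4, 0.3, 3.0]
grip_width: 0.0138
grasp_force: 40.0
```

>>> {"name": "jog_arm", "arguments": {
  "motion": [
    {"x": 0,"y": 0,"z": 0.1,"ax": 0,"ay": 0,"az": 0},
    {"x": 0,"y": 0,"z": 0.1,"ax": 0,"ay": 0,"az": 0},
    {"x": 0,"y": 0,"z": 0.1,"ax": 0,"ay": 0,"az": 0},
    {"x": 0,"y": 0,"z": 0,"ax": 0,"ay": 0,"az": 0},
    {"x": 0,"y": 0,"z": 0,"ax": 0,"ay": 0,"az": 0}
  ]
}}

```text
time_s: 14.35
tool_pos: [0.5857, -0.1609, 0.1393]
tool_rot: [-180.0, -0.0, 108.3]
force: [4.7, 2.2, 0.7]
grip_width: 0.0138
grasp_force: 40.0
```

>>> {"name": "jog_arm", "arguments": {
  "motion": [
    {"x": 0,"y": 0,"z": 0.1,"ax": 0,"ay": 0,"az": 0},
    {"x": 0,"y": 0,"z": 0.1,"ax": 0,"ay": 0,"az": 0},
    {"x": 0,"y": 0,"z": 0,"ax": 0,"ay": 0,"az": 0},
    {"x": 0,"y": 0,"z": 0,"ax": 0,"ay": 0,"az": 0},
    {"x": 0,"y": 0,"z": 0,"ax": 0,"ay": 0,"az": 0}
  ]
}}

```text
time_s: 14.85
tool_pos: [0.5858, -0.1609, 0.1376]
tool_rot: [-180.0, -0.0, 108.3]
force: [2.6, 1.4, 3.9]
grip_width: 0.0138
grasp_force: 40.0
```

Run:
```python
from h import *
o=env.get_obs();print(o["time_s"],o["tool_pos"],o["tool_rot"],o["force"],o["wrist_torque"])
```

```text
14.85 [ 0.5857879  -0.16092906  0.13760071] [-1.79982841e+02 -1.02058868e-03  1.08260037e+02] [2.63540338 1.42626408 3.88550387] [ 0.31010724 -0.74474734 -0.03604054]
```

>>> {"name": "jog_arm", "arguments": {
  "motion": [
    {"x": 0,"y": 0,"z": 0.1,"ax": 0,"ay": 0,"az": 0},
    {"x": 0,"y": 0,"z": 0.1,"ax": 0,"ay": 0,"az": 0},
    {"x": 0,"y": 0,"z": 0.1,"ax": 0,"ay": 0,"az": 0},
    {"x": 0,"y": 0,"z": 0,"ax": 0,"ay": 0,"az": 0},
    {"x": 0,"y": 0,"z": 0,"ax": 0,"ay": 0,"az": 0}
  ]
}}

```text
time_s: 15.35
tool_pos: [0.5858, -0.1609, 0.1348]
tool_rot: [-180.0, 0.0, 108.3]
force: [1.5, 1.8, 4.8]
grip_width: 0.0135
grasp_force: 40.0
```

>>> {"name": "jog_arm", "arguments": {
  "motion": [
    {"x": 0,"y": 0,"z": 0.1,"ax": 0,"ay": 0,"az": 0},
    {"x": 0,"y": 0,"z": 0.1,"ax": 0,"ay": 0,"az": 0},
    {"x": 0,"y": 0,"z": 0.1,"ax": 0,"ay": 0,"az": 0},
    {"x": 0,"y": 0,"z": 0,"ax": 0,"ay": 0,"az": 0},
    {"x": 0,"y": 0,"z": 0,"ax": 0,"ay": 0,"az": 0}
  ]
}}

```text
time_s: 15.85
tool_pos: [0.5859, -0.1609, 0.1323]
tool_rot: [-180.0, 0.0, 108.3]
force: [0.3, 1.8, 8.1]
grip_width: 0.0137
grasp_force: 40.0
```

Run:
```python
from h import *
o=env.get_obs();print(o["time_s"],o["tool_pos"],o["tool_rot"],o["force"],o["wrist_torque"],o["qpos"])
```

```text
15.85 [ 0.58588047 -0.16094163  0.13229685] [-1.79989283e+02  2.03451349e-02  1.08257334e+02] [0.29856821 1.84246212 8.05536341] [ 0.41409368 -0.16765281 -0.03430628] [ 40.37609343  19.8364957  -33.45313707  94.97471967  11.60876326
  68.67907048  22.50048631]
```

Forces and heights agree: the key clicked in at z≈0.140 and is seated, with the stem about 8 mm down. I'll ease up, firm the grip, then turn clockwise.

>>> {"name": "jog_arm", "arguments": {
  "motion": [
    {"x": 0,"y": 0,"z": -0.1,"ax": 0,"ay": 0,"az": 0},
    {"x": 0,"y": 0,"z": -0.2,"ax": 0,"ay": 0,"az": 0},
    {"x": 0,"y": 0,"z": -0.2,"ax": 0,"ay": 0,"az": 0},
    {"x": 0,"y": 0,"z": -0.1,"ax": 0,"ay": 0,"az": 0},
    {"x": 0,"y": 0,"z": 0,"ax": 0,"ay": 0,"az": 0}
  ],
  "squeeze": 60
}}

```text
time_s: 16.35
tool_pos: [0.5858, -0.1609, 0.1374]
tool_rot: [-180.0, -0.0, 108.3]
force: [2.0, 1.9, 2.1]
grip_width: 0.0135
grasp_force: 60.0
```

>>> {"name": "jog_arm", "arguments": {
  "motion": [
    {"x": 0,"y": 0,"z": 0,"ax": 0,"ay": 0,"az": 3},
    {"x": 0,"y": 0,"z": 0,"ax": 0,"ay": 0,"az": 3},
    {"x": 0,"y": 0,"z": 0,"ax": 0,"ay": 0,"az": 3},
    {"x": 0,"y": 0,"z": 0,"ax": 0,"ay": 0,"az": 3},
    {"x": 0,"y": 0,"z": 0,"ax": 0,"ay": 0,"az": 3}
  ]
}}

```text
time_s: 16.85
tool_pos: [0.5861, -0.1609, 0.1373]
tool_rot: [180.0, 0.0, 93.2]
force: [1.8, 2.1, 3.7]
grip_width: 0.014
grasp_force: 60.0
```

Run:
```python
from h import *
o=env.get_obs();print(o["time_s"],o["tool_pos"],o["tool_rot"],o["force"],o["wrist_torque"],o["qpos"],o["grip_width"])
```

```text
16.85 [ 0.58610849 -0.16093809  0.13733524] [1.79980647e+02 1.29078384e-02 9.31809274e+01] [1.83068365 2.06224123 3.69394083] [ 0.27177804 -0.77708054  0.26862079] [ 38.61893962  19.17639489 -31.21414602  94.71795648  10.51375575
  69.0223833    8.21837437] 0.013996120694130068
```

>>> {"name": "jog_arm", "arguments": {
  "motion": [
    {"x": 0,"y": 0,"z": 0,"ax": 0,"ay": 0,"az": 4},
    {"x": 0,"y": 0,"z": 0,"ax": 0,"ay": 0,"az": 4},
    {"x": 0,"y": 0,"z": 0,"ax": 0,"ay": 0,"az": 4},
    {"x": 0,"y": 0,"z": 0,"ax": 0,"ay": 0,"az": 4},
    {"x": 0,"y": 0,"z": 0,"ax": 0,"ay": 0,"az": 2}
  ]
}}

```text
time_s: 17.35
tool_pos: [0.586, -0.1609, 0.1373]
tool_rot: [180.0, 0.0, 75.2]
force: [2.2, 1.5, 3.0]
grip_width: 0.0137
grasp_force: 60.0
```

```bash
python3 -c "
from h import *
o=env.get_obs();print(o['tool_pos'],o['tool_rot'],o['force'],o['wrist_torque'],o['grip_width'])"
```

```text
[ 0.58601909 -0.16090606  0.13732799] [1.79990801e+02 9.56011058e-03 7.51785135e+01] [2.23992771 1.53617166 2.98341374] [ 0.3219455  -0.64854679  0.20083974] 0.013673167943017421
```

>>> {"name": "jog_arm", "arguments": {
  "motion": [
    {"x": 0,"y": 0,"z": 0,"ax": 0,"ay": 0,"az": 2},
    {"x": 0,"y": 0,"z": 0,"ax": 0,"ay": 0,"az": 2},
    {"x": 0,"y": 0,"z": 0,"ax": 0,"ay": 0,"az": 2},
    {"x": 0,"y": 0,"z": 0,"ax": 0,"ay": 0,"az": 1},
    {"x": 0,"y": 0,"z": 0,"ax": 0,"ay": 0,"az": 0}
  ]
}}

```text
time_s: 17.85
tool_pos: [0.586, -0.1609, 0.1374]
tool_rot: [180.0, 0.0, 68.3]
force: [2.6, 1.5, 3.2]
grip_width: 0.0136
grasp_force: 60.0
```

```bash
python3 -c "
from h import *
o=env.get_obs();print(o['tool_pos'],o['tool_rot'],o['force'],o['wrist_torque'],o['grip_width'])"
```

```text
[ 0.58599498 -0.16088078  0.13742381] [1.79992175e+02 3.04015346e-03 6.82886245e+01] [2.61069115 1.52772124 3.21051669] [ 0.34294564 -0.69263636  0.10584383] 0.013612961369142366
```

>>> {"name": "jog_arm", "arguments": {
  "motion": [
    {"x": 0,"y": 0,"z": 0,"ax": 0,"ay": 0,"az": 1},
    {"x": 0,"y": 0,"z": 0,"ax": 0,"ay": 0,"az": 1},
    {"x": 0,"y": 0,"z": 0,"ax": 0,"ay": 0,"az": 1},
    {"x": 0,"y": 0,"z": 0,"ax": 0,"ay": 0,"az": 1},
    {"x": 0,"y": 0,"z": 0,"ax": 0,"ay": 0,"az": 1}
  ]
}}

```text
time_s: 18.35
tool_pos: [0.5859, -0.1609, 0.1376]
tool_rot: [180.0, -0.0, 63.2]
force: [3.3, 0.3, 2.4]
grip_width: 0.0136
grasp_force: 60.0
```

```bash
python3 -c "
from h import *
o=env.get_obs();print(o['tool_rot'],o['force'],o['wrist_torque'],o['grip_width'])"
```

```text
[ 1.79995379e+02 -1.63473917e-03  6.31823137e+01] [3.33855315 0.32822946 2.42191934] [ 0.37403832 -0.76345508  0.1404686 ] 0.013624163140529501
```

>>> {"name": "jog_arm", "arguments": {
  "motion": [
    {"x": 0,"y": 0,"z": 0,"ax": 0,"ay": 0,"az": 1},
    {"x": 0,"y": 0,"z": 0,"ax": 0,"ay": 0,"az": 1},
    {"x": 0,"y": 0,"z": 0,"ax": 0,"ay": 0,"az": 1},
    {"x": 0,"y": 0,"z": 0,"ax": 0,"ay": 0,"az": 1},
    {"x": 0,"y": 0,"z": 0,"ax": 0,"ay": 0,"az": 1}
  ]
}}

```text
time_s: 18.85
tool_pos: [0.5859, -0.1609, 0.1375]
tool_rot: [180.0, -0.0, 58.2]
force: [2.6, 2.1, 2.4]
grip_width: 0.014
grasp_force: 60.0
```

```bash
python3 -c "
from h import *
o=env.get_obs();print(o['tool_rot'],o['force'],o['wrist_torque'],o['grip_width'])"
```

```text
[ 1.79998979e+02 -9.26218360e-04  5.81774424e+01] [2.59861734 2.08017825 2.36598832] [ 0.42632978 -0.81172542  0.20539189] 0.014037734340051965
```

>>> {"name": "jog_arm", "arguments": {
  "motion": [
    {"x": 0,"y": 0,"z": 0,"ax": 0,"ay": 0,"az": 1},
    {"x": 0,"y": 0,"z": 0,"ax": 0,"ay": 0,"az": 1},
    {"x": 0,"y": 0,"z": 0,"ax": 0,"ay": 0,"az": 1},
    {"x": 0,"y": 0,"z": 0,"ax": 0,"ay": 0,"az": 1},
    {"x": 0,"y": 0,"z": 0,"ax": 0,"ay": 0,"az": 1}
  ]
}}

```text
time_s: 19.35
tool_pos: [0.5859, -0.1609, 0.1375]
tool_rot: [-180.0, 0.0, 53.2]
force: [3.1, 2.4, 3.5]
grip_width: 0.0138
grasp_force: 60.1
```

Run:
```python
from h import *
import pickle
P=env.camera_params("wrist");o=env.get_obs();a=env.read_camera("wrist")
pickle.dump((P,o,a),open("turn.pkl","wb"));print(o['time_s'],o['tool_rot'],o['force'],o['wrist_torque'],o['grip_width'])
u,v=proj("wrist",np.array([.5858,-.1612,.1]),P);print(u,v)
v0=int(max(0,min(250,v-100)));u0=int(u-100);print(u0,v0)
cv2.imwrite("pics/turn.png",cv2.resize(a[v0:v0+150,u0:u0+200,::-1],None,fx=4,fy=4,interpolation=cv2.INTER_CUBIC))
```

```text
19.35 [-1.79997917e+02  9.19733806e-03  5.31975316e+01] [3.12746237 2.37507175 3.50812555] [ 0.46759894 -0.76044952  0.4602341 ] 0.013834237720182333
325.95841664856147 226.98448928151632
225 126
```

View pics/turn.png

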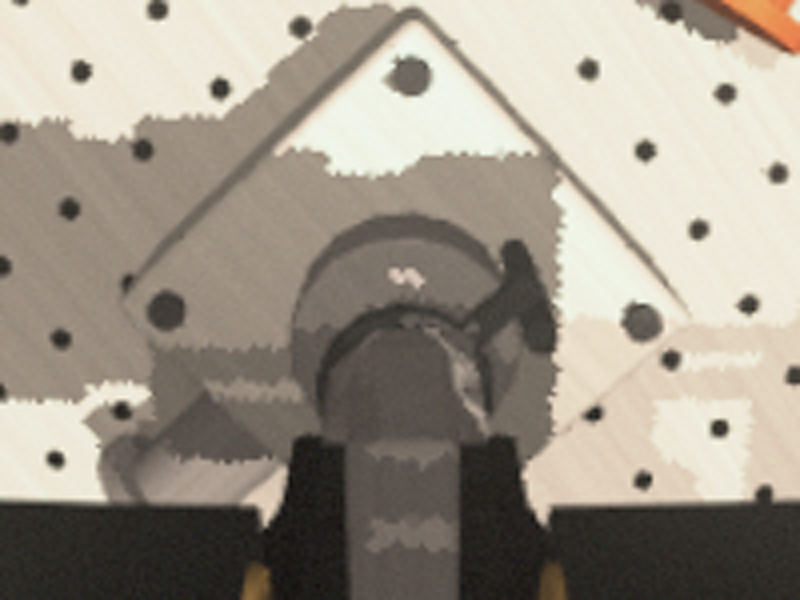

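The crop shows the pointer bar (500,300) hard against the stop pin (525,290), and the torque has risen to 0.46 N m, the clutch value, so the valve is at its stop. I'll turn 2° more to be sure, relieve the twist within the play, let the stem up and release.

>>> {"name": "jog_arm", "arguments": {
  "motion": [
    {"x": 0,"y": 0,"z": 0,"ax": 0,"ay": 0,"az": 1},
    {"x": 0,"y": 0,"z": 0,"ax": 0,"ay": 0,"az": 1},
    {"x": 0,"y": 0,"z": 0,"ax": 0,"ay": 0,"az": 0},
    {"x": 0,"y": 0,"z": 0,"ax": 0,"ay": 0,"az": -1.5},
    {"x": 0,"y": 0,"z": 0,"ax": 0,"ay": 0,"az": -1.5}
  ]
}}

```text
time_s: 19.9
tool_pos: [0.5859, -0.161, 0.1375]
tool_rot: [-180.0, -0.0, 54.3]
force: [2.2, 2.1, 3.4]
grip_width: 0.0136
grasp_force: 60.0
```

>>> {"name": "jog_arm", "arguments": {
  "motion": [
    {"x": 0,"y": 0,"z": -0.1,"ax": 0,"ay": 0,"az": 0},
    {"x": 0,"y": 0,"z": -0.1,"ax": 0,"ay": 0,"az": 0},
    {"x": 0,"y": 0,"z": -0.05,"ax": 0,"ay": 0,"az": 0},
    {"x": 0,"y": 0,"z": 0,"ax": 0,"ay": 0,"az": 0},
    {"x": 0,"y": 0,"z": 0,"ax": 0,"ay": 0,"az": 0}
  ]
}}

```text
time_s: 20.4
tool_pos: [0.5859, -0.1609, 0.1399]
tool_rot: [-180.0, 0.0, 54.3]
force: [3.5, 1.2, 0.9]
grip_width: 0.0135
grasp_force: 60.0
```

```bash
python3 -c "
from h import *
o=env.get_obs();print(o['tool_pos'],o['tool_rot'],o['force'],o['wrist_torque'],o['grip_width'])"
```

```text
[ 0.58587971 -0.16093464  0.13987577] [-1.79995290e+02  2.79556889e-03  5.42566070e+01] [3.52740873 1.23541106 0.85613084] [ 0.43113746 -0.95580356  0.12762963] 0.013536152600162454
```

>>> {"name": "jog_arm", "arguments": {
  "motion": [
    {"x": 0,"y": 0,"z": 0,"ax": 0,"ay": 0,"az": 0},
    {"x": 0,"y": 0,"z": 0,"ax": 0,"ay": 0,"az": 0},
    {"x": 0,"y": 0,"z": 0,"ax": 0,"ay": 0,"az": 0},
    {"x": 0,"y": 0,"z": 0,"ax": 0,"ay": 0,"az": 0},
    {"x": 0,"y": 0,"z": 0,"ax": 0,"ay": 0,"az": 0}
  ],
  "claw": 0.3
}}

```text
time_s: 20.9
tool_pos: [0.5855, -0.1612, 0.1398]
tool_rot: [-180.0, 0.0, 54.2]
force: [-0.1, 0.3, -0.1]
grip_width: 0.0456
grasp_force: 0.0
```

>>> {"name": "jog_arm", "arguments": {
  "motion": [
    {"x": 0,"y": 0,"z": 0,"ax": 0,"ay": 0,"az": 0},
    {"x": 0,"y": 0,"z": -1,"ax": 0,"ay": 0,"az": 0},
    {"x": 0,"y": 0,"z": -2,"ax": 0,"ay": 0,"az": 0},
    {"x": 0,"y": 0,"z": -3,"ax": 0,"ay": 0,"az": 0},
    {"x": 0,"y": 0,"z": -3,"ax": 0,"ay": 0,"az": 0}
  ]
}}

```text
time_s: 21.4
tool_pos: [0.5857, -0.1609, 0.2316]
tool_rot: [-180.0, 0.0, 54.3]
force: [0.0, -0.8, -0.8]
grip_width: 0.0567
grasp_force: 0.0
```

>>> {"name": "jog_arm", "arguments": {
  "motion": [
    {"x": -3,"y": 0,"z": 0,"ax": 0,"ay": 0,"az": 0},
    {"x": -3,"y": 0,"z": 0,"ax": 0,"ay": 0,"az": 0},
    {"x": -2,"y": 0,"z": 0,"ax": 0,"ay": 0,"az": 0},
    {"x": 0,"y": 0,"z": 0,"ax": 0,"ay": 0,"az": 0},
    {"x": 0,"y": 0,"z": 0,"ax": 0,"ay": 0,"az": 0}
  ]
}}

```text
time_s: 21.9
tool_pos: [0.5395, -0.2256, 0.2308]
tool_rot: [180.0, -0.0, 54.2]
force: [-0.8, 0.5, 0.3]
grip_width: 0.0567
grasp_force: 0.0
```

Run:
```python
from h import *
P=env.camera_params("wrist");o=env.get_obs();a=env.read_camera("wrist");s=env.read_camera("scene")
print(o['time_s'],o['tool_pos'],o['force'],o['grip_width'])
u,v=proj("wrist",np.array([.5858,-.1612,.12]),P);print(u,v)
v0=int(max(0,min(250,v-75)));u0=int(u-100);print(u0,v0)
x=cv2.resize(a[v0:v0+150,u0:u0+200,::-1],(400,300),interpolation=cv2.INTER_CUBIC)
cv2.imwrite("pics/end.png",np.hstack([x,cv2.resize(s[135:210,265:365,::-1],(400,300),interpolation=cv2.INTER_CUBIC)]))
# key top height: two-view consistency helper
print("scene proj top/rim:",proj("scene",np.array([.5858,-.1612,.168])),proj("scene",np.array([.5858,-.1612,.1])))
print("wrist proj top:",proj("wrist",np.array([.5858,-.1612,.168]),P))
```

```text
21.9 [ 0.53954028 -0.22556957  0.23076825] [-0.82846014  0.4522372   0.29650964] 0.056745238036406416
325.53195699415807 108.98450736195885
225 33
scene proj top/rim: (np.float64(310.7273406349674), np.float64(139.65196103353415)) (np.float64(310.662153666623), np.float64(162.15930334564268))
wrist proj top: (np.float64(325.58024752832216), np.float64(109.52514824597519))
```

View pics/end.png

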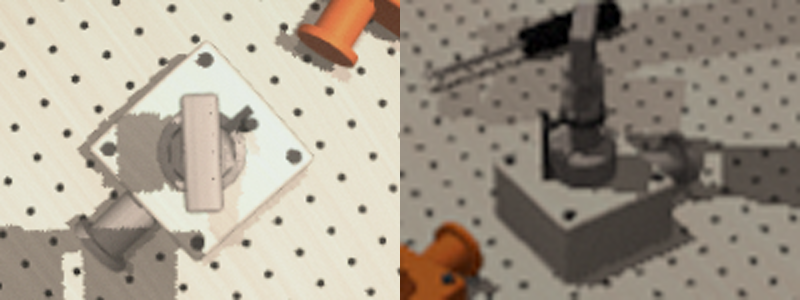

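The final view shows the key upright and fully on the drive (wrist crop 200,150), the pointer against the pin (245,122), and the gripper clear. Handing in.

```bash
python3 -c "
from cell import env
print(env.sign_off())"
```

```text
the job is handed in; nothing more can be done
None
```

The job is handed in: the key clicked fully onto the aluminium valve's drive, I turned it clockwise to the stop and let go with the stem sprung back up, and the arm went near none of the bystanders.

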